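# Clamp the driver cover of a street lamp with the stiff hold-down arm

## Task

Swing the stiff hold-down arm round until its rubber foot is over the middle of the loose metal cover on the street lamp, then push the arm down until the foot has pressed the cover fully home, level and flush in its opening. Let go so that the arm stays there and keeps the cover pressed down; keep the gripper itself off the cover, do not crush it, and leave the other things on the bench where they are.

Things in the scene. Friction and masses are not known exactly. Their poses are not given: they have to be found in the camera images.
- post: Fixed steel post of the hold-down arm: base plate 90 x 90 x 12 mm, round column. Origin: on the bench on the column's axis, the arm's vertical swing axis; z up, x the direction in which the arm points (from above) when joint hold_swing is 0. The arm's pitch axis lies 150 mm above the bench, 30 mm out from the column axis along the arm.
- hold_swing (a joint): Swing of the hold-down arm about the post's vertical axis, rad, positive anticlockwise from above (towards the post's +y); range -1.3 to 1.3. Stiff: about 0.9 N m of friction holds it anywhere.
- hold_pitch (a joint): Pitch of the arm's lever, rad: 0 level, positive raised; range -0.15 to 0.6. Stiff: about 1.8 N m of friction holds it anywhere (some 10 N at the foot). The lever is a steel bar 20 mm wide, 18 mm high, its centre line running from the pitch axis to 185 mm out.
- tab_top (a point): Top of the lever's black tab: 12 mm thick (along the arm), 26 mm wide (across it). The tab starts on the lever's centre line 170 mm out from the pitch axis; this point is 68 mm along it. It leans back towards the post: 22 degrees (0.384 rad) from the lever's perpendicular, so 0.384 rad + hold_pitch from vertical.
- grip (a point): Grip point in the middle of the tab, 46 mm along it from the lever's centre line. Pinched along the arm's direction, the fingers lie along the tab, tilted 0.384 rad + hold_pitch from vertical and pointing down and away from the post.
- foot: Foot under the lever, fixed to it: steel sleeve and spindle with a rubber ball 28 mm across below. Origin: on the lever's centre line 170 mm out from the pitch axis (200 mm from the post's axis when level). The spindle is screwed out differently each time and this pose does not show it: the ball's lowest point is 46 to 54 mm below the origin. The ball gives upwards up to 6 mm, about 7 N per mm.
- seat (a point): Centre of the rigid seat in the housing's opening, 8 mm below the rim. Four rubber spring pads stand 5 mm proud of the seat and carry the cover until it is pressed home (about 7 N in all).
- light_bar (a point): Middle of the underside of the fixed aluminium light bar, 40 mm wide (nest x), 380 mm long (nest y), that hangs over the far half of the opening: x 20 to 60 mm from the nest's origin, its underside 287 mm above it. Its two uprights, 16 mm square, stand at nest x 112 mm, y 95 and -255 mm.
- nest: Fixed cream plastic nest, 220 x 400 mm, holding a grey street-lamp housing with a rectangular opening 94 (x) x 114 (y) mm for the cover. Origin: below the centre of the opening; z up. The opening's rim is 100 mm above the origin (96 to 112 mm above the bench: the nest is shimmed), and the rigid seat for the cover 92 mm above the origin.
- cover: Loose flat aluminium cover plate 90 (x) x 110 (y) x 8 mm, about 0.12 kg, lying in the opening on the spring pads, 5 mm proud of the rim. Origin: centre of its underside. Home, its underside is on the seat and its top flush with the rim.
- screw_carton: Bystander: open cardboard carton of screws, 100 x 120 x 60 mm. Origin: centre of its underside.
- screwdriver: Bystander: screwdriver lying on the bench. Origin: on its underside near the middle.
- tape_roll: Bystander: roll core, ring 90 mm across and 25 mm high. Origin: centre of its underside.
Things that resemble listed ones, but are neither listed nor needed, are in the scene too. What is shaped like the cover but blue or purple is not meant.

How it is judged:
By the outcome, as a careful person would: the job done as asked, in the order asked, and still so for the second after the job is handed in, with the robot touching nothing.
It also fails if it takes over 53 s, if anything falls off the work surface, if the arm or the gripper's body presses on something with over 40 N, if the wrist force passes 120 N, or if a joint passes its speed limit or range.

## Robot

A 7-joint arm with a two-finger parallel gripper is mounted at the origin on the work surface. World frame = base frame: x ahead of the robot, y to its left, z up, the work surface at z = 0. Lengths are in m, angles in rad, forces in N, time in s.
With the tool pointing down it reaches from about 0.425 to 0.825 m from the base axis. Payload 3.6 kg.
Tool frame: the origin (TCP) lies midway between the tips of the shut fingers; the grasp point (between the pads) lies 19 mm behind it (ctrl.grip_depth is the distance from the TCP to the grasp point, in m); z points along the fingers, x is the direction in which the jaws open and shut, and the axes are right-handed (so a half turn about z gives the same grasp; the last joint's range is limited). The gripper opens to 93 mm and grips with 3 to 60 N. Pads are 15 mm wide; open, the fingers measure 128 mm over their backs; the gripper's body (75 mm by 188 mm) begins 65 mm behind the grasp point.
Start: joints at [-1.246, 0.615, -0.013, 1.423, 0.008, 1.103, -0.04], TCP at [0.224, 0.61, 0.219] pointing down, gripper open.
Joint ranges: [-3.12, 3.12], [-0.3, 2.06], [-1.34, 1.32], [0.26, 2.42], [-1.36, 4.5], [0.01, 1.98], [-2.84, 2.84]. Speed limits (rad/s): [2.79, 2.79, 3.14, 3.14, 3.14, 3.14, 3.14].

## Interface

Orientations are given as a unit quaternion [x, y, z, w].
In Python, from rig import ctrl, viewer gives the robot as it stands. The module is installed in compiled form; this text tells all that it offers.
- The arm moves only by the shell command python3 -m handwheel 'ROWS' [FORCE]. ROWS is JSON, a list of rows, each a list of 7 numbers: the turn, a rotation vector about the tool's x, y, z each as a share of 30 degrees, from -1 to 1, then the shift along the tool's x, y, z each as a share of 50 mm, from -1 to 1, then the gripper command: -1 is fully open, 1 is shut, values between are in proportion. A call has 1 to 12 rows; each row shifts and turns the commanded pose from where the row before left it, along the tool's axes as they then stand; what a row does not reach is not made up. A row lasts 1/10 s, in which the tool goes at most 50 mm and 8.59 degrees, less where a joint would pass 70% of its speed; a pose out of reach is approached as far as the arm can. A call with a number of a shift or a turn outside -1 to 1 is refused whole. A call with a gripper value outside its range is refused whole. The fingers move at their own pace and stop on an object; FORCE is the grip in N (left out, the last holds). Time passes only in rows, so rows that do not move let the fingers close. It gives the time, the measured TCP pose, the force and the opening at its end, in the units of the state.
- ctrl.sense(): the state, without advancing time (a new reading comes with each control period).
- viewer.camera(name): name is "scene" or "top" or "wrist"; returns (picture, depth): 420x560x3 uint8, blue, green, red; 420x560 float32, m along the optical axis (not along the pixel's ray), 0 where there is no reading.
- viewer.camera_params(name): a dict with "fx", "fy", "cx", "cy" (pixels), "dist_coeffs" ([k1, k2, p1, p2, k3] as OpenCV has them; the pictures are not rectified), "cam_to_world" (4x4, takes a point from camera to world coordinates). Camera axes: x right, y down, z forward; pixel columns grow to the right and rows downward; lengths in m; the calibration is good to about 2 mm. A picture is of the moment at which its call begins: read the wrist's pose just before it. camera_params takes no time and is no camera call; for the wrist camera it gives the pose at the moment of the call.
- ctrl.sign_off(): hands the job in, once; it reports no verdict.
The state is a dict: "time_s": time; "joint_pos": joint angles; "qvel": joint speeds; "tau": joint torques, N m; "tcp_pos": TCP position; "orientation": TCP orientation; "ft_force": force on the tool from outside, world axes, zero at the start; "moment": the same for the moment, N m; "opening": finger opening in m.
Only numpy, scipy, OpenCV 4.12 (cv2) and the standard library are available. Lean on these libraries where they do the work, as an engineer would, in place of code of your own. Each camera call takes 0.05 s, during which the arm holds its last target. There are 200 camera calls.

## Working session

There is one attempt and no reset: what is moved stays moved. The work goes in short steps, Python scripts to look and compute and a shell command to move; the robot and the scene stay as the last step left them, time stands still between calls to the robot, and variables do not carry over. Pictures are saved under pics/ and viewed, about 8 in all and at most 12, crops included, and the job is handed in when it is done.

```bash
mkdir -p pics; cat > h.py <<'E'
import numpy as np,cv2
from rig import ctrl,viewer
def shot(n,tag):
    P=viewer.camera_params(n); im,d=viewer.camera(n)
    cv2.imwrite(f'pics/{tag}.png',im); np.savez(f'pics/{tag}.npz',im=im,d=d,T=P['cam_to_world'],K=np.array([[P['fx'],0,P['cx']],[0,P['fy'],P['cy']],[0,0,1.]]),D=np.array(P['dist_coeffs']))
def load(tag): return np.load(f'pics/{tag}.npz')
def rays(z,uv):
    uv=np.asarray(uv,float).reshape(-1,1,2)
    p=cv2.undistortPoints(uv,z['K'],z['D']).reshape(-1,2)
    return np.c_[p,np.ones(len(p))]
def onplane(z,uv,h):
    r=rays(z,uv)@z['T'][:3,:3].T; o=z['T'][:3,3]
    return o+r*((h-o[2])/r[:,2])[:,None]
def bydepth(z,uv):
    uv=np.asarray(uv).reshape(-1,2); d=z['d'][uv[:,1].astype(int),uv[:,0].astype(int)]
    return (rays(z,uv)*d[:,None])@z['T'][:3,:3].T+z['T'][:3,3]
E
python3 - <<'E'
from h import *
s=ctrl.sense(); print(s['time_s'],s['tcp_pos'],s['orientation'],s['ft_force'],s['opening'])
for n in('scene','top'):
    shot(n,n+'0'); z=load(n+'0'); print(n,z['T'][:3,3].round(3),z['T'][:3,2].round(2),z['K'][0,0])
a=[cv2.imread(f'pics/{n}0.png') for n in('scene','top')]
cv2.imwrite('pics/both.png',cv2.resize(np.vstack(a),None,fx=.71,fy=.71) if 0 else a[0])
E
```

```text
0.0 [0.2236794  0.60946548 0.21748958] [ 8.19898698e-01  5.72507220e-01 -1.02772124e-03  7.43062952e-04] [-0.31904416  0.24674943  0.66543818] 0.0927358825596454
scene [ 1.345 -0.553  1.006] [-0.61  0.43 -0.66] 530.907606278335
top [ 0.254 -0.018  1.545] [ 0.23  0.01 -0.97] 469.59681213909545
```

View pics/scene0.png

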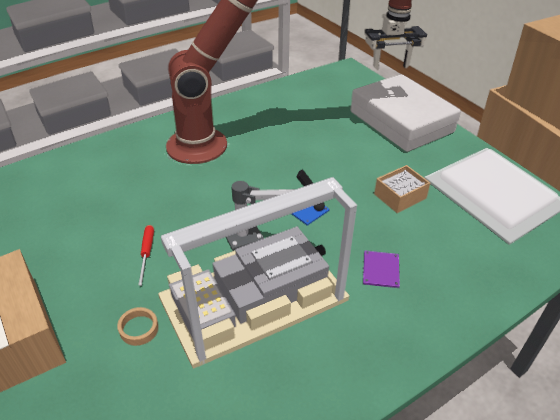

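View pics/top0.png

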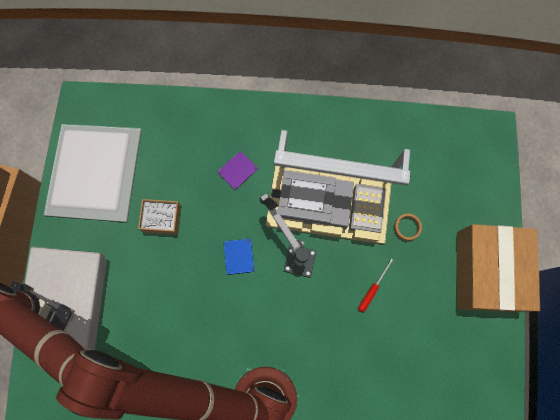

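The scene view shows the post at (245,235), lever and tab at (305,180), the lamp nest at (260,270) under the light bar, and purple (382,268) and blue (310,212) look-alikes. The top view shows the post at (300,258), the tab at (266,198), and the lamp opening around (308,195).

```bash
python3 - <<'E'
from h import *
a=cv2.imread('pics/top0.png')[140:285,225:425]; b=cv2.imread('pics/scene0.png')[160:360,150:360]
a=cv2.resize(a,(800,580),interpolation=cv2.INTER_CUBIC)
b=cv2.resize(b,(630,600),interpolation=cv2.INTER_CUBIC)
cv2.imwrite('pics/ca.png',a);cv2.imwrite('pics/cb.png',b)
z=load('top0')
for uv in [(308,183),(306,195),(304,206),(330,200),(300,250),(285,232),(266,199),(340,165),(230,250),(237,170)]: print(uv,bydepth(z,uv).round(3))
E
```

```text
(308, 183) [[ 0.682 -0.087  0.101]]
(306, 195) [[ 0.641 -0.083  0.105]]
(304, 206) [[ 0.605 -0.079  0.105]]
(330, 200) [[ 0.631 -0.16   0.102]]
(300, 250) [[ 0.455 -0.073  0.166]]
(285, 232) [[ 0.505 -0.025  0.175]]
(266, 199) [[0.592 0.038 0.212]]
(340, 165) [[ 0.677 -0.163  0.314]]
(230, 250) [[0.462 0.151 0.009]]
(237, 170) [[0.737 0.153 0.015]]
```

View pics/ca.png

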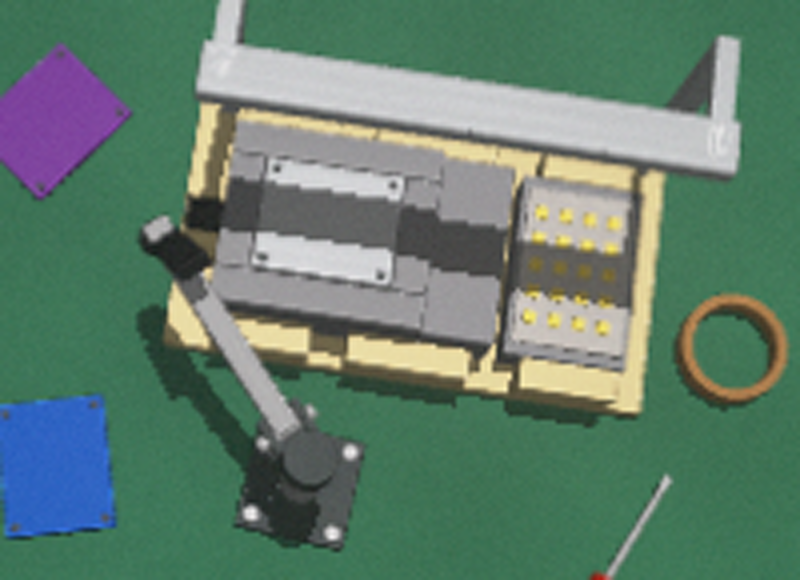

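View pics/cb.png

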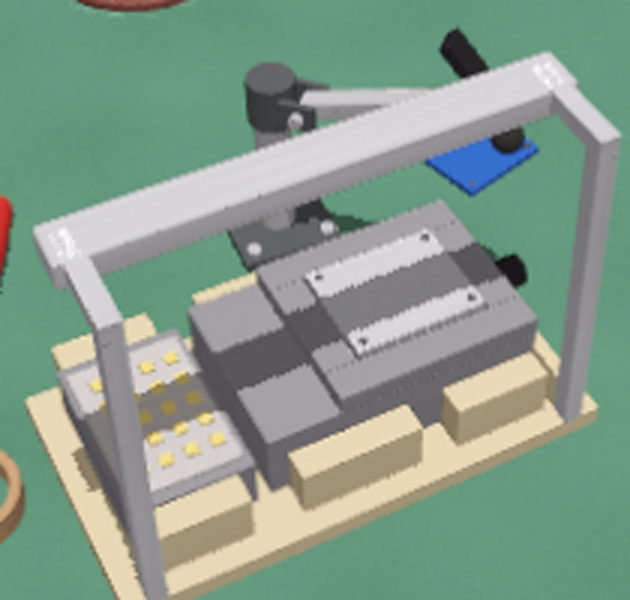

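Candidates: the bright aluminium plate in the lamp opening, ca (328,222), i.e. top pixel (307,195), which looks split only because the light bar's shadow crosses it; the blue plate (238,256); the purple plate (237,170); the white LED panel (370,207). I choose the plate in the opening, and the crop confirms it: four screw holes, in the opening, z≈0.105. The tab is at ca (165,240).

```bash
python3 - <<'E'
from h import *
z=load('top0'); f=lambda p:(np.array(p,float)/[4,4]+[225,140])
c=f([(268,155),(405,180),(390,287),(252,260)])
C=bydepth(z,[f((290,175)),f((370,190)),f((275,255)),f((365,275)),f((320,220))]); print('cover z',C[:,2].round(4))
R=bydepth(z,[f((245,175)),f((240,280)),f((350,300)),f((415,260))]); print('rim z',R[:,2].round(4))
P=onplane(z,c,np.median(C[:,2])); print(P.round(3), 'ctr',P.mean(0).round(4)); print([np.linalg.norm(P[i]-P[i-1]).round(3) for i in range(4)])
# column cap
pts=[]
for v in range(240,275):
  for u in range(285,325): pts.append((u,v))
X=bydepth(z,pts); m=(X[:,2]>.15); 
for n,v in(('top0',0),):
  zz=X[m]; print('cap z hist',np.histogram(zz[:,2],bins=8))
  k=zz[zz[:,2]>np.percentile(zz[:,2],60)]
b=onplane(z,f([(310,411),(351,452),(333,534),(250,513),(264,443)]),.016); print('bolts',b.round(3))
print('cap c',onplane(z,f((309,458)),.178))
# lever ridge points
L=f([(285,415),(265,380),(245,350),(225,315),(205,285)]);print('lever',bydepth(z,L).round(4))
print('tabtop',bydepth(z,f([(150,228),(158,232),(175,250),(185,258)])).round(4))
s=load('scene0'); g=lambda p:np.array(p,float)/3+[150,160]
print('ball scene',bydepth(s,g([(507,138),(508,145)])).round(4),'tabtop',bydepth(s,g([(455,40),(460,48)])).round(4),'cap',bydepth(s,g((270,75))).round(4))
print('lightbar',bydepth(s,g([(150,215),(400,120)])).round(4))
E
```

```text
cover z [0.1004 0.1029 0.1095 0.1014 0.1064]
rim z [0.0998 0.1043 0.1014 0.1001]
[[ 0.692 -0.035  0.103]
 [ 0.679 -0.146  0.103]
 [ 0.591 -0.138  0.103]
 [ 0.605 -0.028  0.103]] ctr [ 0.6418 -0.0871  0.1029]
[np.float64(0.088), np.float64(0.111), np.float64(0.089), np.float64(0.111)]
cap z hist (array([312,   0,   0,   0,   0,   0,   0,   5]), array([0.15027958, 0.32455913, 0.49883868, 0.67311823, 0.84739779,
       1.02167734, 1.19595689, 1.37023644, 1.54451599]))
bolts [[ 0.502 -0.085  0.016]
 [ 0.47  -0.121  0.016]
 [ 0.402 -0.11   0.016]
 [ 0.415 -0.042  0.016]
 [ 0.473 -0.049  0.016]]
cap c [[ 0.44087475 -0.07951482  0.178     ]]
lever [[ 0.4743 -0.0605  0.1596]
 [ 0.4978 -0.0437  0.1698]
 [ 0.5175 -0.0273  0.1794]
 [ 0.5402 -0.0108  0.1919]
 [ 0.5598  0.0054  0.2   ]]
tabtop [[0.5977 0.0487 0.2091]
 [0.5941 0.0424 0.2131]
 [0.5758 0.0281 0.2361]
 [0.5659 0.02   0.2546]]
ball scene [[0.6129 0.0384 0.1764]
 [0.6145 0.0387 0.1701]] tabtop [[0.5698 0.015  0.2553]
 [0.5716 0.0187 0.2472]] cap [[ 0.4437 -0.0793  0.1745]]
lightbar [[ 0.6712 -0.2884  0.3109]
 [ 0.6809 -0.1087  0.3132]]
```

Measured: cover centre (0.642,-0.087), edges 88×111 mm; post axis (0.4425,-0.080); lever heading ≈0.64 rad, pitch ≈0.36. Cover is 199 mm from the post, as expected. I'll pinch the tab across the arm so the gripper's wide body stays clear of the light bar.

```bash
cat >> h.py <<'E'
from scipy.linalg import expm,logm
from scipy.spatial.transform import Rotation as Ro
POST=np.array([.4425,-.080,0]); COVER=np.array([.642,-.087])
def cur():
    s=ctrl.sense(); T=np.eye(4); T[:3,:3]=Ro.from_quat(s['orientation']).as_matrix(); T[:3,3]=s['tcp_pos']; return T
def pose(a,t,G,back=0.):
    """heading a, tilt t, grasp point G, stand-off back"""
    z=np.array([np.cos(a)*np.sin(t),np.sin(a)*np.sin(t),-np.cos(t)]); x=np.array([-np.sin(a),np.cos(a),0])
    T=np.eye(4); T[:3,:3]=np.c_[x,np.cross(z,x),z]; T[:3,3]=G+z*(ctrl.grip_depth-back); return T
def grip(a,p,post=POST,l=.046):
    r=.03+.17*np.cos(p)-l*np.sin(.384+p); return post+[r*np.cos(a),r*np.sin(a),.15+.17*np.sin(p)+l*np.cos(.384+p)]
def row(A,B,n):
    E=np.real(expm(np.real(logm(np.linalg.inv(A)@B))/n))
    r=np.r_[Ro.from_matrix(E[:3,:3]).as_rotvec()/np.radians(30),E[:3,3]/.05]
    T=A.copy(); zs=[]
    for i in range(n): T=T@E; zs.append(T[:3,3].round(3).tolist())
    print(n,'x',r.round(3).tolist()); return zs
E
python3 - <<'E'
from h import *
A=cur(); U=A.copy(); U[2,3]+=.15
B=pose(.64,.65,grip(.64,.358),.12)
print(A[:3,3],B[:3,3])
print(row(A,U,4)); print(row(U,B,20))
E
```

```text
[0.22374429 0.6095406  0.21760023] [ 0.52021661 -0.02213658  0.32403943]
4 x [0.0, -0.0, 0.0, -0.002, 0.0, -0.75]
[[0.224, 0.61, 0.255], [0.224, 0.61, 0.293], [0.224, 0.61, 0.33], [0.224, 0.61, 0.368]]
20 x [-0.057, 0.031, -0.091, -0.692, 0.219, 0.077]
[[0.222, 0.573, 0.364], [0.222, 0.537, 0.36], [0.224, 0.501, 0.356], [0.228, 0.465, 0.352], [0.234, 0.429, 0.347], [0.242, 0.393, 0.343], [0.251, 0.358, 0.339], [0.263, 0.324, 0.335], [0.276, 0.29, 0.332], [0.29, 0.257, 0.328], [0.307, 0.224, 0.325], [0.325, 0.193, 0.323], [0.345, 0.162, 0.321], [0.366, 0.132, 0.319], [0.388, 0.103, 0.318], [0.412, 0.076, 0.318], [0.438, 0.049, 0.318], [0.464, 0.024, 0.319], [0.492, 0.0, 0.321], [0.52, -0.022, 0.324]]
```

```bash
python3 - <<'E'
from h import *
A=cur(); U=A.copy(); U[2,3]+=.15
W=pose(.2,.3,np.array([.47,.33,.36])); B=pose(.64,.65,grip(.64,.358),.12)
print(row(A,U,4)); print(row(U,W,10)); print(row(W,B,10))
E
```

```text
4 x [0.0, -0.0, 0.0, -0.002, 0.0, -0.75]
[[0.224, 0.61, 0.255], [0.224, 0.61, 0.293], [0.224, 0.61, 0.33], [0.224, 0.61, 0.368]]
10 x [-0.056, 0.016, -0.105, -0.509, 0.556, 0.121]
[[0.241, 0.576, 0.362], [0.26, 0.544, 0.356], [0.282, 0.512, 0.352], [0.305, 0.482, 0.348], [0.329, 0.453, 0.344], [0.356, 0.426, 0.342], [0.384, 0.399, 0.341], [0.413, 0.375, 0.34], [0.444, 0.352, 0.341], [0.475, 0.331, 0.342]]
10 x [-0.066, 0.039, -0.075, -0.692, -0.186, -0.061]
[[0.473, 0.295, 0.342], [0.472, 0.259, 0.342], [0.472, 0.223, 0.341], [0.474, 0.187, 0.339], [0.478, 0.152, 0.338], [0.483, 0.116, 0.335], [0.49, 0.081, 0.333], [0.498, 0.046, 0.33], [0.509, 0.012, 0.327], [0.52, -0.022, 0.324]]
```

```bash
python3 -m handwheel '[[0,0,0,0,0,-0.75,-1],[0,0,0,0,0,-0.75,-1],[0,0,0,0,0,-0.75,-1],[0,0,0,0,0,-0.75,-1]]' && python3 -m handwheel '[[-0.056,0.016,-0.105,-0.51,0.556,0.12,-1],[-0.056,0.016,-0.105,-0.51,0.556,0.12,-1],[-0.056,0.016,-0.105,-0.51,0.556,0.12,-1],[-0.056,0.016,-0.105,-0.51,0.556,0.12,-1],[-0.056,0.016,-0.105,-0.51,0.556,0.12,-1],[-0.056,0.016,-0.105,-0.51,0.556,0.12,-1],[-0.056,0.016,-0.105,-0.51,0.556,0.12,-1],[-0.056,0.016,-0.105,-0.51,0.556,0.12,-1],[-0.056,0.016,-0.105,-0.51,0.556,0.12,-1],[-0.056,0.016,-0.105,-0.51,0.556,0.12,-1],[0,0,0,0,0,0,-1]]' && python3 - <<'E'
from h import *
A=cur(); B=pose(.64,.65,grip(.64,.358),.12)
print(row(A,B,11))
E
```

```text
time_s: 0.5
tcp_pos: [0.2238, 0.6097, 0.3696]
orientation: [0.82, 0.572, -0.001, 0.0]
ft_force: [1.0, 0.9, -0.2]
opening: 0.093
time_s: 1.6
tcp_pos: [0.4799, 0.3254, 0.3429]
orientation: [0.629, 0.763, 0.115, 0.097]
ft_force: [0.2, 0.0, 0.5]
opening: 0.0926
11 x [-0.06, 0.036, -0.069, -0.617, -0.172, -0.054]
[[0.477, 0.293, 0.343], [0.475, 0.261, 0.343], [0.475, 0.229, 0.342], [0.476, 0.197, 0.341], [0.478, 0.165, 0.339], [0.482, 0.133, 0.337], [0.487, 0.101, 0.335], [0.493, 0.07, 0.333], [0.501, 0.039, 0.33], [0.51, 0.008, 0.327], [0.52, -0.022, 0.324]]
```

```bash
python3 -m handwheel '[[-0.06,0.036,-0.069,-0.617,-0.172,-0.054,-1],[-0.06,0.036,-0.069,-0.617,-0.172,-0.054,-1],[-0.06,0.036,-0.069,-0.617,-0.172,-0.054,-1],[-0.06,0.036,-0.069,-0.617,-0.172,-0.054,-1],[-0.06,0.036,-0.069,-0.617,-0.172,-0.054,-1],[-0.06,0.036,-0.069,-0.617,-0.172,-0.054,-1],[-0.06,0.036,-0.069,-0.617,-0.172,-0.054,-1],[-0.06,0.036,-0.069,-0.617,-0.172,-0.054,-1],[-0.06,0.036,-0.069,-0.617,-0.172,-0.054,-1],[-0.06,0.036,-0.069,-0.617,-0.172,-0.054,-1],[-0.06,0.036,-0.069,-0.617,-0.172,-0.054,-1],[0,0,0,0,0,0,-1]]' && python3 - <<'E'
from h import *
shot('wrist','w1')
A=cur(); print(A.round(3)); B=pose(.64,.65,grip(.64,.358)); row(A,B,10)
z=load('w1'); print(z['T'].round(3)); 
r=np.linalg.inv(z['T'])@np.r_[grip(.64,.358,l=.068),1]; print('tabtop expected px',cv2.projectPoints(r[:3].reshape(1,1,3),np.zeros(3),np.zeros(3),z['K'],z['D'])[0])
E
```

```text
time_s: 2.8
tcp_pos: [0.504, 0.0288, 0.3224]
orientation: [0.458, 0.841, 0.258, 0.13]
ft_force: [-0.7, -0.4, 0.2]
opening: 0.0928
[[-0.551  0.7    0.454  0.504]
 [ 0.835  0.45   0.317  0.032]
 [ 0.018  0.554 -0.833  0.323]
 [ 0.     0.     0.     1.   ]]
10 x [-0.012, 0.003, -0.011, -0.105, -0.018, 0.217]
[[-0.547  0.563  0.62   0.378]
 [ 0.837  0.352  0.419 -0.055]
 [ 0.018  0.748 -0.664  0.422]
 [ 0.     0.     0.     1.   ]]
tabtop expected px [[[207.61355433 201.85967711]]]
```

View pics/w1.png

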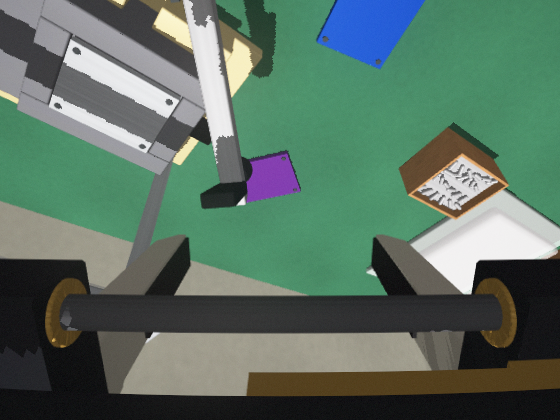

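The wrist view shows the lever running from (200,0) to (230,180), the black tab with its top edge about (203–243, 205), the cover at (115,95), and open fingers at (165,270) and (400,270). Measuring the lever and tab closer.

```bash
python3 - <<'E'
from h import *
z=load('w1')
# points standing above z=.14: per-row centre of lever/tab
uv=[(u,v) for v in range(5,215) for u in range(150,270)]
X=bydepth(z,uv); ok=(X[:,2]>.145)&(X[:,2]<.27)&(X[:,0]>.44)&(X[:,0]<.65)&(np.abs(X[:,1])<.1); uv=np.array(uv)[ok]; X=X[ok]
for v in list(range(10,215,13)):
    k=uv[:,1]==v
    if k.sum()>3:
        i=np.where(k)[0]; print(v,uv[i[0],0],uv[i[-1],0],k.sum(),X[i].mean(0).round(4), 'ang',np.arctan2(*(X[i].mean(0)-POST)[[1,0]]).round(3))
# cover corners, plane z .1045
c=[(69,37),(180,101),(157,158),(47,106)]
P=onplane(z,c,.105); print(P.round(4),P.mean(0).round(4),[np.linalg.norm(P[i]-P[i-1]).round(3) for i in range(4)])
print('cover z',bydepth(z,[(80,60),(165,105),(150,145),(60,105),(110,95)])[:,2].round(4),'rim',bydepth(z,[(140,165),(45,60),(40,105)])[:,2].round(4))
E
```

```text
10 185 216 32 [ 0.4816 -0.0473  0.1647] ang 0.696
23 188 218 30 [ 0.4876 -0.0421  0.1672] ang 0.698
36 190 221 31 [ 0.4942 -0.037   0.1695] ang 0.695
49 192 223 32 [ 0.501 -0.032  0.172] ang 0.687
62 195 225 30 [ 0.5077 -0.0266  0.1748] ang 0.686
75 198 226 29 [ 0.5148 -0.0212  0.1776] ang 0.683
88 201 229 29 [ 0.5219 -0.015   0.1802] ang 0.686
101 204 231 28 [ 0.5295 -0.0089  0.183 ] ang 0.685
114 206 233 28 [ 0.5374 -0.003   0.1862] ang 0.682
127 208 235 28 [0.5456 0.0031 0.1894] ang 0.679
140 211 238 28 [0.5539 0.0103 0.1925] ang 0.681
153 214 240 27 [0.5627 0.0173 0.1957] ang 0.681
166 217 251 35 [0.5761 0.031  0.1916] ang 0.693
179 219 248 30 [0.583  0.0345 0.2001] ang 0.684
192 203 246 44 [0.5592 0.0182 0.2427] ang 0.699
205 201 241 41 [0.5681 0.0203 0.248 ] ang 0.674
[[ 0.5892 -0.1376  0.105 ]
 [ 0.5996 -0.0267  0.105 ]
 [ 0.6882 -0.0211  0.105 ]
 [ 0.6788 -0.1446  0.105 ]] [ 0.6389 -0.0825  0.105 ] [np.float64(0.09), np.float64(0.111), np.float64(0.089), np.float64(0.124)]
cover z [0.1028 0.1027 0.103  0.1044 0.1014] rim [0.0972 0.0979 0.0981]
```

```bash
python3 - <<'E'
from h import *
A=cur(); G=grip(.68,.3); C=pose(.68,.65,G,.09); B=pose(.68,.65,G)
print(G,C[:3,3]); row(A,C,4); row(C,B,5)
E
```

```text
[0.56950864 0.02270698 0.2358908 ] [ 0.53600359 -0.00438726  0.29257196]
4 x [-0.03, 0.02, -0.043, -0.243, -0.063, 0.137]
5 x [0.0, 0.0, 0.0, 0.0, 0.0, 0.36]
```

```bash
python3 -m handwheel '[[-0.03,0.02,-0.043,-0.243,-0.063,0.137,-1],[-0.03,0.02,-0.043,-0.243,-0.063,0.137,-1],[-0.03,0.02,-0.043,-0.243,-0.063,0.137,-1],[-0.03,0.02,-0.043,-0.243,-0.063,0.137,-1],[0,0,0,0,0,0,-1],[0,0,0,0,0,0,-1]]' 40 && python3 - <<'E'
from h import *
A=cur(); G=grip(.68,.3); B=pose(.68,.65,G); row(A,B,6)
E
```

```text
time_s: 3.45
tcp_pos: [0.5315, 0.0045, 0.2943]
orientation: [0.411, 0.856, 0.283, 0.134]
ft_force: [0.3, 0.0, -0.8]
opening: 0.0931
6 x [-0.004, -0.0, -0.001, -0.033, -0.007, 0.3]
```

```bash
python3 -m handwheel '[[-0.004,0,0,-0.033,-0.007,0.3,-1],[-0.004,0,0,-0.033,-0.007,0.3,-1],[-0.004,0,0,-0.033,-0.007,0.3,-1],[-0.004,0,0,-0.033,-0.007,0.3,-1],[-0.004,0,0,-0.033,-0.007,0.3,-1],[-0.004,0,0,-0.033,-0.007,0.3,-1],[0,0,0,0,0,0,-1]]' && python3 - <<'E'
from h import *
A=cur(); G=grip(.68,.3); B=pose(.68,.65,G); row(A,B,1); shot('wrist','w2')
z=load('w2'); r=np.linalg.inv(z['T'])@np.r_[grip(.68,.3,l=.068),1]; print('tabtop px',cv2.projectPoints(r[:3].reshape(1,1,3),np.zeros(3),np.zeros(3),z['K'],z['D'])[0])
E
```

```text
time_s: 4.15
tcp_pos: [0.5782, 0.0308, 0.2204]
orientation: [0.409, 0.855, 0.287, 0.136]
ft_force: [-0.5, 0.7, -0.6]
opening: 0.0932
1 x [-0.005, -0.003, -0.003, -0.017, -0.001, -0.014]
tabtop px [[[276.42516656 290.66532356]]]
```

View pics/w2.png

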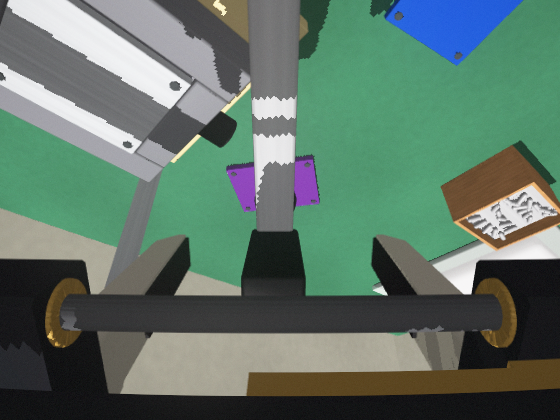

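The tab sits centred between the fingers at (275,265). Closing.

```bash
python3 -m handwheel '[[0,0,0,0,0,0,0.5],[0,0,0,0,0,0,1],[0,0,0,0,0,0,1],[0,0,0,0,0,0,1],[0,0,0,0,0,0,1],[0,0,0,0,0,0,1],[0,0,0,0,0,0,1],[0,0,0,0,0,0,1]]' 50 && python3 - <<'E'
from h import *
A=cur(); g=A[:3,3]-A[:3,2]*ctrl.grip_depth; d=g-POST; print('grasp',g.round(4),'ang',np.arctan2(d[1],d[0]),'r',np.hypot(d[0],d[1]),'zaxis',A[:3,2].round(3))
a=-.03-np.arctan2(d[1],d[0]); M=np.eye(4); M[:3,:3]=Ro.from_rotvec([0,0,a]).as_matrix(); M[:3,3]=POST-M[:3,:3]@POST
print(a,row(A,M@A,20)[::5])
E
```

```text
time_s: 5.0
tcp_pos: [0.5789, 0.0268, 0.2212]
orientation: [0.411, 0.854, 0.288, 0.138]
ft_force: [0.1, 0.1, 0.4]
opening: 0.0337
grasp [0.57   0.0197 0.2362] ang 0.6634573788897432 r 0.16188611727161975 zaxis [ 0.472  0.378 -0.796]
20 x [-0.0, -0.04, 0.053, -0.12, -0.002, -0.002]
-0.6934573788897432 [[0.583, 0.022, 0.221], [0.598, -0.004, 0.221], [0.609, -0.032, 0.221], [0.615, -0.061, 0.221]]
```

```bash
python3 -m handwheel '[[0,0,0,0,0,0,1],[0,0,0,0,0,0,1],[0,0,0,0,0,0,1],[0,0,0,0,0,0,1],[0,0,0,0,0,0,1]]' && python3 -m handwheel '[[0,-0.02,0.026,-0.06,0,0,1],[0,-0.04,0.053,-0.12,0,0,1],[0,-0.04,0.053,-0.12,0,0,1],[0,-0.04,0.053,-0.12,0,0,1]]' && python3 - <<'E'
from h import *
s=ctrl.sense(); print(s['ft_force'],s['moment'])
A=cur(); g=A[:3,3]-A[:3,2]*ctrl.grip_depth; d=g-POST; print('grasp',g.round(4),'ang',np.arctan2(d[1],d[0]),'r',np.hypot(d[0],d[1]),'zaxis',A[:3,2].round(3))
E
```

```text
time_s: 5.5
tcp_pos: [0.5788, 0.0271, 0.2212]
orientation: [0.411, 0.854, 0.288, 0.138]
ft_force: [-0.9, -0.1, -0.0]
opening: 0.0259
time_s: 5.9
tcp_pos: [0.5906, 0.0105, 0.2209]
orientation: [0.463, 0.827, 0.279, 0.154]
ft_force: [-4.3, 1.7, 1.0]
opening: 0.0256
[-4.27642416  1.70309112  1.03548147] [0.23789848 1.1340913  0.8550469 ]
grasp [0.581  0.0045 0.2358] ang 0.5477472277485921 r 0.16220583887486625 zaxis [ 0.513  0.318 -0.797]
```

Gripped (26 mm) and swinging with light forces. Continuing.

```bash
python3 -m handwheel '[[0,-0.04,0.053,-0.12,0,0,1],[0,-0.04,0.053,-0.12,0,0,1],[0,-0.04,0.053,-0.12,0,0,1],[0,-0.04,0.053,-0.12,0,0,1],[0,-0.04,0.053,-0.12,0,0,1],[0,-0.04,0.053,-0.12,0,0,1],[0,-0.04,0.053,-0.12,0,0,1],[0,-0.04,0.053,-0.12,0,0,1],[0,-0.04,0.053,-0.12,0,0,1],[0,-0.04,0.053,-0.12,0,0,1],[0,0,0,0,0,0,1]]' && python3 - <<'E'
from h import *
s=ctrl.sense(); print(s['ft_force'],s['moment'])
A=cur(); g=A[:3,3]-A[:3,2]*ctrl.grip_depth; d=g-POST; an=np.arctan2(d[1],d[0]); print('grasp',g.round(4),'ang',an,'r',np.hypot(d[0],d[1]),'zaxis',A[:3,2].round(3))
# target: same r, z, heading -.03, same tilt as now, aligned
p=.3; r=np.hypot(d[0],d[1]); a=-.03; G=np.array([POST[0]+r*np.cos(a),POST[1]+r*np.sin(a),g[2]])
t=np.arccos(-A[2,2]); row(A,pose(a,t,G),6)
E
```

```text
time_s: 7.0
tcp_pos: [0.6132, -0.0456, 0.2205]
orientation: [0.599, 0.735, 0.247, 0.2]
ft_force: [-7.6, 1.7, 2.6]
opening: 0.0259
[-7.58245997  1.6662943   2.56705609] [0.20334963 1.50603629 0.66477273]
grasp [ 0.6021 -0.0479  0.2355] ang 0.19840851364619758 r 0.16277922646014206 zaxis [ 0.59   0.123 -0.798]
6 x [-0.0, -0.045, 0.059, -0.133, -0.002, -0.002]
```

```bash
python3 -m handwheel '[[0,-0.045,0.059,-0.133,-0.003,0,1],[0,-0.045,0.059,-0.133,-0.003,0,1],[0,-0.045,0.059,-0.133,-0.003,0,1],[0,-0.045,0.059,-0.133,-0.003,0,1],[0,-0.045,0.059,-0.133,-0.003,0,1],[0,-0.045,0.059,-0.133,-0.003,0,1],[0,0,0,0,0,0,1],[0,0,0,0,0,0,1]]' && python3 - <<'E'
from h import *
s=ctrl.sense(); print(s['ft_force'],s['moment'])
A=cur(); g=A[:3,3]-A[:3,2]*ctrl.grip_depth; d=g-POST; an=np.arctan2(d[1],d[0]); print('grasp',g.round(4),'ang',an,'r',np.hypot(d[0],d[1]),'zaxis',A[:3,2].round(3))
shot('wrist','w3'); shot('top','t3'); shot('scene','s3')
a=cv2.imread('pics/t3.png')[150:280,240:410]; b=cv2.imread('pics/w3.png'); c=cv2.imread('pics/s3.png')[170:330,180:360]
h=300; f=lambda i:cv2.resize(i,(400,300),interpolation=cv2.INTER_CUBIC)
cv2.imwrite('pics/m3.png',np.vstack([np.hstack([f(a),f(c)]),np.hstack([f(b),np.zeros((300,400,3),np.uint8)])]))
E
```

```text
time_s: 7.8
tcp_pos: [0.6168, -0.0853, 0.2204]
orientation: [0.681, 0.66, 0.222, 0.228]
ft_force: [-7.5, 1.5, 5.1]
opening: 0.0257
[-7.47512447  1.45945028  5.14777153] [0.36882568 1.64737199 0.59098501]
grasp [ 0.6055 -0.085   0.2354] ang -0.030574409115871996 r 0.1630476588264938 zaxis [ 0.603 -0.017 -0.798]
```

View pics/m3.png

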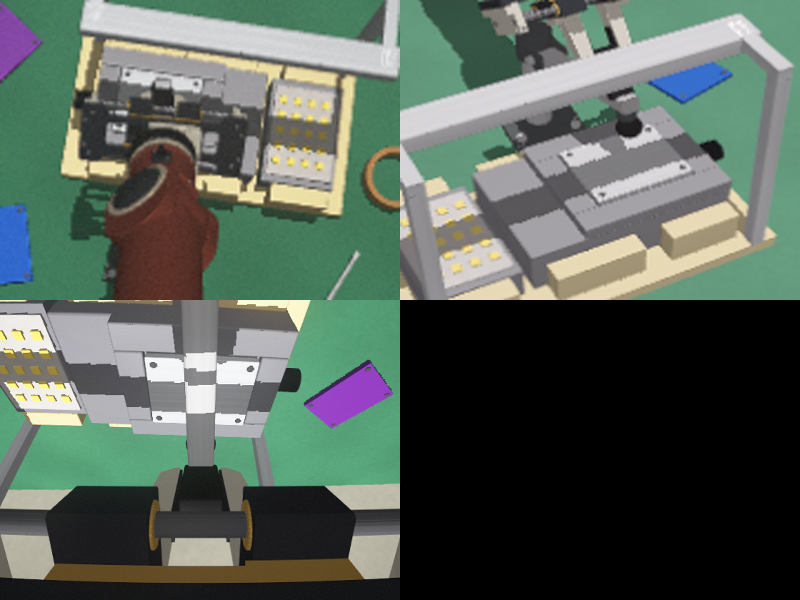

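The composite shows the foot above the cover, the gripper body clear of the light bar, and in the wrist view the lever (200,400) running down the middle of the cover (holes at 153 and 250). A numeric check follows.

```bash
python3 - <<'E'
from h import *
z=load('w3'); im=z['im']
h=onplane(z,np.array([(153,365),(250,369),(158,419),(248,419)])*1.4-[0,420],.103); print('holes',h.round(4)) 
pts=[]
for v in range(20,215,15):
    X=bydepth(z,[(u,v) for u in range(220,345)]); k=(X[:,2]>.14)&(X[:,2]<.25)
    if k.sum()>5: pts.append(X[k].mean(0))
pts=np.array(pts); q=np.polyfit(pts[:,0],pts[:,1],1); print('lever y=',q,'at cover x .640:',np.polyval(q,.64)); print('pitch',np.arctan(np.polyfit(pts[:,0],pts[:,2],1)[0]), pts[[0,-1]].round(4))
s=load('s3'); g=lambda p:np.array(p,float)*[180/400,160/300]+[180-400*180/400,170]
print('ball scene',bydepth(s,g([(628,122),(628,128)])).round(4))
E
```

```text
holes [[ 0.601  -0.13    0.103 ]
 [ 0.6083 -0.036   0.103 ]
 [ 0.6761 -0.1372  0.103 ]
 [ 0.6793 -0.0297  0.103 ]]
lever y= [-0.023494   -0.07015913] at cover x .640: -0.08519528979496556
pitch 0.2750086716496853 [[ 0.5215 -0.0824  0.1741]
 [ 0.6052 -0.0842  0.196 ]]
ball scene [[ 0.6499 -0.0882  0.1782]
 [ 0.655  -0.0915  0.1743]]
```

Lever line passes y=-0.085 at the cover centre (0.641,-0.084), so the swing is good to ~1 mm. Next, pitch down about the pitch axis.

```bash
cat >> h.py <<'E'
def pitchrow(dp,n,a=-.03):
    A=cur(); s=ctrl.sense(); ax=np.array([np.sin(a),-np.cos(a),0])  # +pitch raises
    piv=POST+[.03*np.cos(a),.03*np.sin(a),.15]; M=np.eye(4); M[:3,:3]=Ro.from_rotvec(ax*dp).as_matrix(); M[:3,3]=piv-M[:3,:3]@piv
    g=A[:3,3]-A[:3,2]*ctrl.grip_depth; d=g-piv; r=np.hypot(d[0],d[1])
    print('t',s['time_s'],'F',s['ft_force'].round(1) if hasattr(s['ft_force'],'round') else s['ft_force'],'g',g.round(4),'elev',np.arctan2(d[2],r).round(4),'R',np.hypot(r,d[2]).round(4),'head',np.arctan2(*(g-POST)[[1,0]]).round(4),'tilt',np.arccos(-A[2,2]).round(3))
    row(A,M@A,n)
E
python3 -c "
from h import *
g=grip(0,0)-POST-[.03,0,.15]; print('elev offset at p=0',np.arctan2(g[2],g[0]),np.hypot(g[0],g[2]))
pitchrow(-.2,10)"
```

```text
elev offset at p=0 0.2722512724983305 0.15860880544034253
t 7.95 F [-7.5  2.1  4.2] g [ 0.6055 -0.085   0.2354] elev 0.5706 R 0.1581 head -0.0308 tilt 0.648
10 x [0.038, -0.0, 0.0, -0.0, -0.013, 0.063]
```

```bash
python3 -m handwheel '[[0.038,0,0,0,-0.013,0.063,1],[0.038,0,0,0,-0.013,0.063,1],[0.038,0,0,0,-0.013,0.063,1],[0.038,0,0,0,-0.013,0.063,1],[0.038,0,0,0,-0.013,0.063,1],[0.038,0,0,0,-0.013,0.063,1],[0.038,0,0,0,-0.013,0.063,1],[0.038,0,0,0,-0.013,0.063,1],[0.038,0,0,0,-0.013,0.063,1],[0.038,0,0,0,-0.013,0.063,1],[0,0,0,0,0,0,1]]' 60 && python3 -c "
from h import *
pitchrow(-.04,4)"
```

```text
time_s: 9.05
tcp_pos: [0.628, -0.0858, 0.1904]
orientation: [0.7, 0.679, 0.155, 0.159]
ft_force: [-7.9, 2.3, 6.8]
opening: 0.0257
t 9.05 F [-7.9  2.3  6.8] g [ 0.6199 -0.0856  0.2073] elev 0.3706 R 0.1582 head -0.0315 tilt 0.448
4 x [0.019, -0.0, 0.0, -0.0, -0.006, 0.032]
```

```bash
python3 -m handwheel '[[0.019,0,0,0,-0.006,0.032,1],[0.019,0,0,0,-0.006,0.032,1],[0.019,0,0,0,-0.006,0.032,1],[0.019,0,0,0,-0.006,0.032,1],[0,0,0,0,0,0,1]]' 60 && python3 -m handwheel '[[0.019,0,0,0,-0.006,0.032,1],[0.019,0,0,0,-0.006,0.032,1],[0,0,0,0,0,0,1]]' && python3 -m handwheel '[[0.019,0,0,0,-0.006,0.032,1],[0,0,0,0,0,0,1]]' && python3 -c "
from h import *
pitchrow(-.01,1)"
```

```text
time_s: 9.55
tcp_pos: [0.6295, -0.0859, 0.1843]
orientation: [0.703, 0.682, 0.142, 0.145]
ft_force: [-7.8, 1.8, 7.6]
opening: 0.0255
time_s: 9.85
tcp_pos: [0.6301, -0.0859, 0.1812]
orientation: [0.704, 0.683, 0.135, 0.138]
ft_force: [-8.3, 2.4, 7.1]
opening: 0.0256
time_s: 10.05
tcp_pos: [0.6304, -0.0859, 0.1796]
orientation: [0.705, 0.684, 0.131, 0.134]
ft_force: [-8.6, 2.1, 7.1]
opening: 0.0255
t 10.05 F [-8.6  2.1  7.1] g [ 0.6235 -0.0857  0.1971] elev 0.302 R 0.1583 head -0.0313 tilt 0.378
1 x [0.019, -0.0, 0.0, -0.0, -0.006, 0.032]
```

```bash
for i in 1; do python3 -m handwheel '[[0.019,0,0,0,-0.006,0.032,1],[0,0,0,0,0,0,1]]'|grep -E 'tcp|force'; python3 -m handwheel '[[0.019,0,0,0,-0.006,0.032,1],[0,0,0,0,0,0,1]]'|grep -E 'tcp|force'; python3 -m handwheel '[[0.019,0,0,0,-0.006,0.032,1],[0,0,0,0,0,0,1]]' |grep -E 'tcp|force'; done; python3 -c "
from h import *
pitchrow(-.01,1)"
```

```text
tcp_pos: [0.6307, -0.0859, 0.1781]
ft_force: [-10.0, 1.9, 7.5]
tcp_pos: [0.6309, -0.0859, 0.1767]
ft_force: [-10.1, 2.8, 9.1]
tcp_pos: [0.6312, -0.0859, 0.1753]
ft_force: [-11.4, 1.9, 9.2]
t 10.65 F [-11.4   1.9   9.2] g [ 0.6247 -0.0858  0.193 ] elev 0.2748 R 0.1583 head -0.0316 tilt 0.349
1 x [0.019, -0.0, 0.0, -0.0, -0.006, 0.032]
```

```bash
python3 -m handwheel '[[0.019,0,0,0,-0.006,0.032,1],[0,0,0,0,0,0,1]]'|grep -E 'tcp|force'; python3 -m handwheel '[[0.019,0,0,0,-0.006,0.032,1],[0,0,0,0,0,0,1]]'|grep -E 'tcp|force';  python3 -c "
from h import *
pitchrow(-.01,1)
shot('scene','s4'); s=load('s4'); 
cv2.imwrite('pics/s4c.png',cv2.resize(s['im'][190:310,200:360],(800,600),interpolation=cv2.INTER_CUBIC))"
```

```text
tcp_pos: [0.6314, -0.0859, 0.1739]
ft_force: [-12.6, 2.7, 10.6]
tcp_pos: [0.6315, -0.086, 0.1728]
ft_force: [-15.0, 2.6, 13.5]
t 11.05 F [-15.    2.6  13.5] g [ 0.6254 -0.0858  0.1906] elev 0.2592 R 0.1583 head -0.0319 tilt 0.329
1 x [0.019, -0.0, 0.0, -0.0, -0.006, 0.032]
```

View pics/s4c.png

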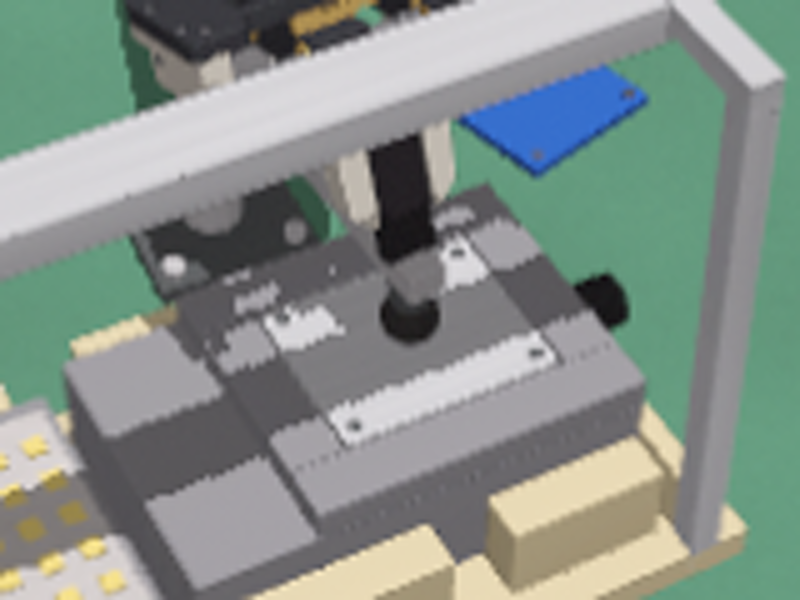

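The foot sits on the middle of the cover (410,315), the gripper is well clear, and the force is only starting to rise. Continuing in small steps.

```bash
cat > q.py <<'E'
from h import *
pitchrow(-.01,1); s=ctrl.sense(); A=cur(); piv=POST+[.03,-.0009,.15]
print('pitch torque on lever',(np.cross(A[:3,3]-piv,-np.array(s['ft_force']))-np.array(s['moment'])).round(2), 'moment',np.round(s['moment'],2))
E
python3 -m handwheel '[[0.019,0,0,0,-0.006,0.032,1],[0,0,0,0,0,0,1]]'|grep -E 'tcp|force'; python3 q.py; python3 -m handwheel '[[0.019,0,0,0,-0.006,0.032,1],[0,0,0,0,0,0,1]]'|grep -E 'tcp|force'; python3 q.py
```

```text
tcp_pos: [0.6316, -0.086, 0.1718]
ft_force: [-17.1, 3.9, 16.1]
t 11.3 F [-17.1   3.9  16.1] g [ 0.6257 -0.0859  0.1897] elev 0.2534 R 0.1583 head -0.0321 tilt 0.32
1 x [0.019, -0.0, 0.0, -0.0, -0.006, 0.032]
pitch torque on lever [-0.5   1.12 -0.88] moment [0.67 1.82 0.35]
tcp_pos: [0.6317, -0.086, 0.1711]
ft_force: [-19.9, 4.6, 21.6]
t 11.5 F [-19.9   4.6  21.6] g [ 0.626  -0.0859  0.189 ] elev 0.2488 R 0.1584 head -0.032 tilt 0.31
1 x [0.019, -0.0, 0.0, -0.0, -0.006, 0.032]
pitch torque on lever [-0.63  1.72 -0.98] moment [0.84 2.14 0.34]
```

Stiffness has jumped: 0.8 mm of foot travel now adds about 5.5 N, matching the ball's 7 N/mm. So the cover is on its seat, with a foot force of about 15 N. One half step more, then release.

```bash
python3 -m handwheel '[[0.012,0,0,0,-0.004,0.02,1],[0,0,0,0,0,0,1],[0,0,0,0,0,0,1]]'|grep -E 'tcp|force'; python3 q.py; python3 -m handwheel '[[0,0,0,0,0,0,0],[0,0,0,0,0,0,-0.3],[0,0,0,0,0,0,-0.3],[0,0,0,0,0,0,-0.3],[0,0,0,0,0,0,-0.3],[0,0,0,0,0,0,-0.3]]'; python3 -c "
from h import *
A=cur(); B=A.copy(); B[:3,3]-=A[:3,2]*.10; row(A,B,8); print(A[:3,2])"
```

```text
tcp_pos: [0.6317, -0.086, 0.1707]
ft_force: [-20.9, 4.2, 23.7]
t 11.8 F [-20.9   4.2  23.7] g [ 0.6261 -0.0859  0.1887] elev 0.2464 R 0.1584 head -0.0319 tilt 0.305
1 x [0.019, -0.0, 0.0, -0.0, -0.006, 0.032]
pitch torque on lever [-0.57  1.88 -0.89] moment [0.78 2.33 0.32]
time_s: 12.4
tcp_pos: [0.6339, -0.0854, 0.1668]
orientation: [0.709, 0.689, 0.106, 0.108]
ft_force: [0.0, -0.4, -0.2]
opening: 0.0602
8 x [-0.0, -0.0, -0.0, -0.0, -0.0, -0.25]
[ 0.29928961 -0.00767629 -0.95413144]
```

```bash
python3 -m handwheel '[[0,0,0,0,0,-0.25,-0.3],[0,0,0,0,0,-0.25,-0.3],[0,0,0,0,0,-0.25,-0.3],[0,0,0,0,0,-0.25,-0.3],[0,0,0,0,-0.1,-0.25,-0.3],[0,0,0,0,-0.3,-0.3,-0.3],[0,0,0,0,-0.4,-0.4,-0.3],[0,0,0,0,-0.4,-0.4,-0.3],[0,0,0,0,-0.4,-0.4,-0.3],[0,0,0,0,-0.4,-0.4,-0.3],[0,0,0,0,0,0,-0.3]]' && python3 - <<'E'
from h import *
for n in('wrist','top','scene'): shot(n,n[0]+'5')
s,w,t=load('s5'),load('w5'),load('t5'); f=lambda i:cv2.resize(i,(400,300),interpolation=cv2.INTER_CUBIC)
cv2.imwrite('pics/m5.png',np.vstack([np.hstack([f(s['im'][190:310,200:360]),f(t['im'][150:270,240:400])]),np.hstack([f(w['im']),f(s['im'])])]))
E
```

```text
time_s: 13.5
tcp_pos: [0.4888, -0.0819, 0.2894]
orientation: [0.709, 0.688, 0.108, 0.108]
ft_force: [0.8, -0.6, 0.1]
opening: 0.0605
```

View pics/m5.png

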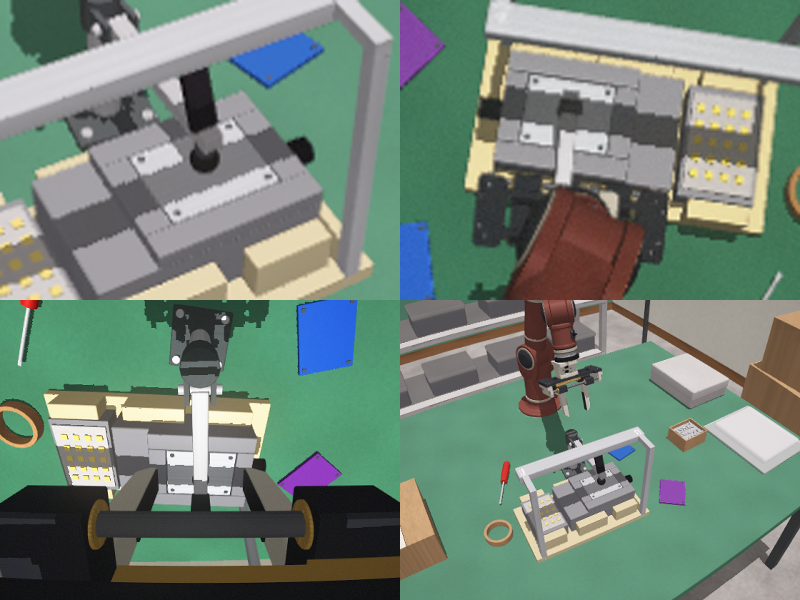

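The arm stays down, with the foot at mid-cover (205,158) and the bystanders in place. Checking flushness from depth, before and after.

```bash
python3 - <<'E'
from h import *
c=np.array([.641,-.0845]); th=-.09; R=np.array([[np.cos(th),-np.sin(th)],[np.sin(th),np.cos(th)]])
for tag in('s0x','s3','s4','s5','w1','w5','t5'):
    z=load('scene0' if tag=='s0x' else tag)
    uv=[(u,v) for v in range(420) for u in range(560)]; X=bydepth(z,uv); l=(X[:,:2]-c)@R
    k0=(X[:,2]>.085)&(X[:,2]<.12)
    i=k0&(abs(l[:,0])<38)&(abs(l[:,0])<.038)&(abs(l[:,1])<.048)
    o=k0&(abs(l[:,0])<.065)&(abs(l[:,1])<.07)&((abs(l[:,0])>.051)|(abs(l[:,1])>.061))
    D=np.c_[l[i],np.ones(i.sum())]; q=np.linalg.lstsq(D,X[i,2],rcond=None)[0] if i.sum()>10 else None
    qo=np.linalg.lstsq(np.c_[l[o],np.ones(o.sum())],X[o,2],rcond=None)[0] if o.sum()>10 else None
    print(tag,i.sum(),o.sum(),'cover fit',np.round(q,4),'rim fit',np.round(qo,4),'diff mm',round(1e3*(q[2]-qo[2]),1))
E
```

```text
s0x 984 764 cover fit [-0.002  -0.0042  0.1033] rim fit [ 0.0075 -0.0061  0.0987] diff mm 4.6
s3 964 719 cover fit [ 0.0027 -0.0029  0.1031] rim fit [ 0.0109 -0.007   0.0985] diff mm 4.6
s4 861 704 cover fit [ 0.0199 -0.008   0.0992] rim fit [ 0.0076 -0.0064  0.0986] diff mm 0.5
s5 865 695 cover fit [ 0.0214 -0.0081  0.0993] rim fit [ 0.0125 -0.0065  0.0986] diff mm 0.7
w1 5676 4553 cover fit [-0.0012  0.0006  0.1028] rim fit [-0.001  -0.0013  0.0978] diff mm 5.1
w5 2910 2692 cover fit [ 0.0013 -0.0012  0.0982] rim fit [-0.0045 -0.0006  0.0978] diff mm 0.4
t5 536 520 cover fit [ 0.0121 -0.0025  0.0995] rim fit [-0.0012 -0.0001  0.0991] diff mm 0.4
```

```bash
python3 - <<'E'
from h import *
c=np.array([.641,-.0845]); th=-.09; R=np.array([[np.cos(th),-np.sin(th)],[np.sin(th),np.cos(th)]])
for tag in('scene0','s4','s5','w1','w5'):
    z=load(tag); uv=[(u,v) for v in range(420) for u in range(560)]; X=bydepth(z,uv); l=(X[:,:2]-c)@R; k0=(X[:,2]>.088)&(X[:,2]<.112)
    o=k0&(abs(l[:,0])<.065)&(abs(l[:,1])<.07)&((abs(l[:,0])>.051)|(abs(l[:,1])>.061)); qo=np.linalg.lstsq(np.c_[l[o],np.ones(o.sum())],X[o,2],rcond=None)[0]
    e=X[:,2]-(np.c_[l,np.ones(len(l))]@qo); out=[]
    for sx in(-1,1):
        for sy in(-1,1):
            m=k0&(l[:,0]*sx>.012)&(l[:,0]*sx<.038)&(l[:,1]*sy>.025)&(l[:,1]*sy<.048); out.append((int(m.sum()),round(1e3*np.mean(e[m]),2)))
    print(tag,out)
E
```

```text
scene0 [(76, np.float64(4.43)), (73, np.float64(5.14)), (83, np.float64(4.45)), (83, np.float64(4.28))]
s4 [(77, np.float64(-0.59)), (51, np.float64(0.03)), (82, np.float64(-0.1)), (87, np.float64(-0.47))]
s5 [(78, np.float64(-0.41)), (57, np.float64(0.3)), (78, np.float64(-0.13)), (82, np.float64(-0.48))]
w1 [(579, np.float64(4.99)), (464, np.float64(5.28)), (467, np.float64(5.02)), (367, np.float64(4.98))]
w5 [(352, np.float64(0.12)), (350, np.float64(0.06)), (284, np.float64(0.4)), (287, np.float64(0.37))]
```

All four corners went down 4.6–5.2 mm to flush, within measurement noise. The robot is clear, so I'm handing in.

```bash
python3 -c "
from rig import ctrl
s=ctrl.sense(); print(s['time_s'],s['ft_force']); print(ctrl.sign_off())"
```

```text
13.65 [1.05763161 0.33483461 0.13161937]
the job is handed in; nothing more can be done
None
```

The hold-down arm is over the middle of the cover, pressed down and released. The cover is home and flush, and I handed the job in at 13.65 s of the 53 s allowed.

- **How it was done:** I pinched the tab across the arm rather than along it, so the wide gripper body stayed clear of the light bar. I swung the arm about 0.7 rad, then pitched it down until the foot force was about 15–18 N. After that I opened the gripper and backed off.
- **Position:** the lever's line passed within about 1 mm of the cover's centre.
- **Flushness:** before pressing, the cover's corners stood 4.3–5.3 mm above the rim. After release the wrist camera put all four 0.1–0.4 mm above it, and the scene camera between 0.5 mm below and 0.3 mm above. The two views disagree by up to about 0.9 mm at a corner, so I take it as flush and level to about half a millimetre.
- **Forces:** the wrist reading stayed at about 32 N or less at every check, and was about 1 N with the robot clear of everything at hand-in.
- **Bystanders:** I judged these by eye in the last pictures, where the carton, screwdriver and tape roll look to be where they were. I did not measure them.
- **Disagreements along the way:** my first estimates of the arm's angles, from the top camera, were off (swing 0.64 against 0.68 rad, pitch 0.36 against about 0.29). I corrected them from the wrist camera before gripping.

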